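# Slide the filter cartridge into its well in the bin lid

### The arm

A 6-joint arm with a two-finger parallel gripper is mounted at the origin on the work surface. World frame = base frame: x ahead of the robot, y to its left, z up, the work surface at z = 0. Lengths are in mm, angles in rad, forces in N, time in s.
With the tool pointing down it reaches from about 350 to 850 mm from the base axis. Payload 8.1 kg.
Tool frame: the origin (TCP) lies at the very end of the fingers, on their centre line; the grasp point (between the pads) lies 19 mm behind it (arm.grip_point_offset is the distance from the TCP to the grasp point, in mm); z points along the fingers, y is the direction in which the jaws open and shut (so a half turn about z gives the same grasp; the last joint's range is limited). The gripper opens to 85 mm and grips with 20 to 120 N. Pads are 22 mm wide; open, the fingers measure 114 mm over their backs; the gripper's body (76 mm by 85 mm) begins 54 mm behind the grasp point. The pads swing forward as they close: fully open they stand 13 mm farther back than shut.
Start: joints at [1.136, 0.13, 1.488, -0, 1.523, -0.085], TCP at [205.605, 563.677, 231.292] pointing down, gripper open.
Joint ranges: [-2.96, 2.96], [-0.89, 2.26], [0.02, 2.5], [-1.34, 4.48], [0, 2.73], [-2.66, 2.66]. Speed limits (rad/s): [2.39, 2.39, 2.79, 3.14, 3.14, 3.14].

### API

Orientations are given as a unit quaternion [w, x, y, z].
In Python, from rig import status, grab_frame, arm, recognise gives the robot as it stands.
- The arm moves only by the tool arm_command, never from a script. Its argument "targets" is a list of rows, each a list of 5 numbers: the opening in per cent of the stroke, from 0 (shut) to 100 (fully open), then the shift along the tool's x, y, z in cm, then the turn about the tool's z in degrees. A call has 1 to 20 rows; each row shifts and turns the pose as measured when the row begins, along the tool's axes as they then stand; what a row does not reach is not made up. A row lasts 1/12 s, in which the tool goes at most 41.7 mm and 7.16 degrees, less where a joint would pass 70% of its speed; a pose out of reach is approached as far as the arm can. A call is refused whole if a number of a shift passes 4.17 or a number of a turn 7.16, either way. A call with a gripper value outside its range is refused whole. The fingers move at their own pace and stop on an object; the grip force is fixed at half the most. Time passes only in rows, so rows that do not move let the fingers close. It gives the time, the measured TCP pose, the force and the opening at its end, in the units of the state.
- status.sense(): the state, without advancing time (a new reading comes with each control period).
- grab_frame(name): name is "side" or "top"; returns a dict with "image" (480x640x3 uint8, red, green, blue), "range_z" (480x640 float32, mm along the optical axis (not along the pixel's ray), 0 where there is no reading), "fx", "fy", "cx", "cy" (pixels), "distortion" ([k1, k2, p1, p2, k3] as OpenCV has them; the pictures are not rectified), "extrinsics" (4x4, takes a point from world to camera coordinates). Camera axes: x right, y up, looking along -z (the intrinsics and any distortion apply to the point x, -y, -z); pixel columns grow to the right and rows downward; lengths in mm; the calibration is good to about 2 mm. A picture is of the moment at which its call begins.
- arm.finish_job(): hands the job in, once; it reports no verdict.
Trained networks look in a picture, given as the dict that the camera call returned (one of the last four; its "shot" number tells which), for a name from the list of things; names that differ only in an ending like _2 or _b are one class to them, and where a whole thing is asked for, a point or a joint stands for the part that bears it (a point fixed in the world has none). Each returns a list of dicts, best first, with "conf" (0 to 1); they miss things now and then, are a little off and sometimes report something else, mostly with a low value. They report only what shows in the picture. A call takes as long as a camera call. They do not tell look-alikes from the thing itself.
- recognise(picture, name): "location" ([column, row] in pixels, amid what is visible of it).
The state is a dict: "t": time; "joint_pos": joint angles; "qd": joint speeds; "joint_efforts": joint torques, N m; "ee_pos": TCP position; "ee_rot": TCP orientation; "force": force on the tool from outside, world axes, zero at the start; "moment": the same for the moment, N m; "width": opening from 0.0 (shut) to 1.0 (fully open).
Only numpy, scipy, OpenCV 4.12 (cv2) and the standard library are available. Lean on these libraries where they do the work, as an engineer would, in place of code of your own. Each camera call takes 0.05 s, during which the arm holds its last target.

### The job

The slim bin's lid lies on the pulled-out shelf with the round filter cartridge loose on top of it. Without picking the cartridge up, push it across the lid with the fingertips until it drops over the rim into the round well, then press down on the middle of it so that it is fully home, flat and flush with the lid. Leave the jars, cap, cup and funnel where they are and finish with the hand clear of everything.

Things in the scene. Friction and masses are not known exactly. Their poses are not given: they have to be found in the camera images.
- cartridge: Odour filter cartridge: a loose flat round disc, dark grey hard plastic with a perforated top, 70 mm diameter, 10 mm thick, about 60 g. It lies flat on the lid, wholly on its surface, and slides easily. Origin at the centre of its underside, z up; it is round, so its yaw does not matter.
- lid: The bin's lid: a flat frosted-plastic slab lying top up on the shelf floor, 140 mm along its x, 270 mm along its y, 20 mm thick. It does not shift. Origin at the centre of its underside, z up. Its top is flat with no raised edge, 50 mm above the worktop, and its only recess is the well near its +y end; the cartridge starts towards its -y end, 75 to 140 mm from the well's centre along y and at most 30 mm aside.
- well (a point): Centre of the mouth of the round well in the lid, level with the lid's top surface; on the lid's x = 0 line, 75 mm from its origin along its +y. Well 74 mm diameter, 10 mm deep with a flat, slotted floor: the seated cartridge's underside is 10 mm below this point and its top is flush with the lid. Axes parallel to the lid's.
- jar_a: Bystander: amber glass jar with steel twist cap, 72 mm diameter, 120 mm tall, standing in a row across the shelf 30 to 50 mm beyond the lid's +y end, 90 mm or more from the well's centre. Origin at the centre of its underside, z up.
- jar_b: Bystander: amber glass jar, 68 mm diameter, 105 mm tall, in the same row. Origin at the centre of its underside, z up.
- jar_c: Bystander: amber glass jar, 74 mm diameter, 130 mm tall, in the same row. Origin at the centre of its underside, z up.
- cap: Bystander: loose steel twist cap, 63 mm diameter, 14 mm high, on the shelf floor beside the lid, on the robot's side. Origin at the centre of its underside.
- cup: Bystander: blue enamel measuring cup, 66 mm diameter at the rim, 62 mm tall, with a side handle, on the shelf floor beside the lid, on the side away from the robot. Origin at the centre of its underside, z up.
- funnel: Bystander: stainless steel funnel, mouth 70 mm diameter, about 90 mm long, lying on its side on the shelf floor beside the lid, on the robot's side. Origin on the floor under its middle.
- shelf: The pulled-out shelf that all this stands on: grey melamine floor, 330 mm (x) by 645 mm (y), its top 30 mm above the worktop (z = 0); thin steel rails 41 mm above that floor run along both long sides, 159 mm either side of its x = 0 line. Its front panel, about 85 mm beyond the lid's -y end, is 133 mm high. Fixed. Origin at worktop level, about 15 mm to the +y of the lid's origin.
- bin: Slim frosted-plastic tilt-out bin, open and empty, 260 mm wide across the shelf, 125 mm deep, about 235 mm high, leaning back behind the row of jars at the shelf's +y end. It does not move. Origin on the shelf floor under its middle. Beyond it, more than 350 mm from the well, stands the grey cabinet the shelf pulls out of, 400 mm wide and 360 mm high.
Not all that is in view belongs to the job. What is shaped like the cartridge but brown or green is not meant.

How it is judged (in metres and radians):
On the way:
1. the cartridge lies home in the well and is pressed down in its middle by the fingers (more than 2 N for 0.2 s, fingers within 25 mm of the well's axis) (horizontal distance between cartridge and well below 0.0045 m and z of cartridge in the frame of well below -0.0085 m and angle between cartridge's own z axis and vertical below 0.05 rad and contact force between the fingers and cartridge above 2 N and horizontal distance between the grasp point and well below 0.025 m), for 0.2 s.
At the end, for the whole second after the job is handed in: The cartridge lies at rest in the well: within 4.5 mm of its axis, its underside at least 8.5 mm below the lid's top (flush within 1.5 mm), within 0.05 rad of flat; jars, cap, cup and funnel within 30 mm of where they stood (horizontal distance between cartridge and well below 0.0045 m and z of cartridge in the frame of well below -0.0085 m and angle between cartridge's own z axis and vertical below 0.05 rad and linear speed of cartridge below 0.01 m/s and distance of each of jar_a, jar_b, jar_c, cap, cup, funnel from where it was at the start of the episode below 0.03 m); the robot touches nothing.
It fails at once if the cartridge is lifted more than 8 mm off the lid (z of cartridge in the frame of well above 0.008 m).
It fails at once if the cartridge is tipped up by more than 0.6 rad (angle between cartridge's own z axis and vertical above 0.6 rad).
It fails at once if a jar, the cap, the cup or the funnel is moved more than 30 mm (distance of any of jar_a, jar_b, jar_c, cap, cup, funnel from where it was at the start of the episode above 0.03 m).
It fails at once if a jar or the cup is knocked over (angle between any of jar_a, jar_b, jar_c, cup's own z axis and vertical above 0.5 rad).
It also fails if it takes over 42 s, if anything falls off the work surface, if the arm or the gripper's body presses on something with over 40 N, if the wrist force passes 120 N, or if a joint passes its speed limit or range.

## Working session

There is one attempt and no reset: what is moved stays moved. The work goes in short steps, Python scripts to look and compute and a tool call to move; the robot and the scene stay as the last step left them, time stands still between calls to the robot, and variables do not carry over. Pictures are saved under pics/ and viewed, and the job is handed in when it is done.

Besides the shell and the picture viewer there is one more tool, called after ">>>" by a JSON object that holds its "op" and its "data". arm_command: Moves the arm, as the interface text tells. Its arguments: {"type":"object","properties":{"targets":{"type":"array","items":{"type":"array","items":{"type":"number"}}}},"required":["targets"]}

```bash
mkdir -p pics; cat > h.py <<'E'
import numpy as np, cv2
from rig import status, grab_frame, arm, recognise
def px2w(f,u,v,z=None):
    K=np.array([[f['fx'],0,f['cx']],[0,f['fy'],f['cy']],[0,0,1]]);d=np.array(f['distortion'],float)
    n=cv2.undistortPoints(np.array([[[u,v]]],float),K,d)[0,0]
    E=np.array(f['extrinsics']);R=E[:3,:3];t=E[:3,3]
    ray=R.T@np.array([n[0],-n[1],-1.0]);c=-R.T@t
    if z is None:
        s=f['range_z'][int(round(v)),int(round(u))]
    else: s=(z-c[2])/ray[2]
    return c+s*ray
def w2px(f,p):
    E=np.array(f['extrinsics']);q=E[:3,:3]@np.array(p,float)+E[:3,3]
    K=np.array([[f['fx'],0,f['cx']],[0,f['fy'],f['cy']],[0,0,1]])
    q=np.array([q[0],-q[1],-q[2]])
    return cv2.projectPoints(q[None],np.zeros(3),np.zeros(3),K,np.array(f['distortion'],float))[0][0,0]
def save(f,n): cv2.imwrite('pics/'+n,cv2.cvtColor(f['image'],cv2.COLOR_RGB2BGR))
E
python3 - <<'E'
from h import *
for n in ('top','side'):
    f=grab_frame(n); save(f,n+'0.png')
    for k in ['cartridge','lid','cap','cup','funnel','jar_a','shelf']:
        for r in recognise(f,k):
            u,v=r['location'];print(n,k,round(r['conf'],2),np.round([u,v]),np.round(px2w(f,u,v)))
s=status.sense();print(s['ee_pos'],s['ee_rot'],s['t'],s['force'])
E
```

```text
top cartridge 0.87 [218. 117.] [775. 183.  11.]
top cartridge 0.84 [427. 378.] [ 265. -218.   10.]
top cartridge 0.71 [517. 221.] [ 556. -398.   11.]
top cartridge 0.68 [331. 233.] [525. -44.  61.]
top lid 0.88 [335. 253.] [489. -51.  50.]
top lid 0.41 [277. 312.] [382.  54.  49.]
top cap 0.76 [276. 310.] [384.  57.  41.]
top cup 0.74 [355. 180.] [634. -90.  36.]
top funnel 0.72 [406. 314.] [ 374. -170.  104.]
top jar_a 0.96 [212. 241.] [491. 155. 151.]
top jar_a 0.83 [208. 298.] [395. 156. 160.]
top jar_a 0.56 [214. 193.] [580. 159. 132.]
top shelf 0.61 [368. 284.] [ 432. -112.   38.]
side cartridge 0.85 [412. 378.] [ 554. -409.    5.]
side cartridge 0.84 [363. 191.] [764. 165.  12.]
side cartridge 0.83 [320. 250.] [519. -51.  58.]
side cartridge 0.79 [242. 360.] [ 259. -231.    9.]
side lid 0.56 [314. 264.] [490. -80.  49.]
side cap 0.89 [252. 244.] [381.  51.  46.]
side cup 0.85 [362. 246.] [630. -65.  41.]
side funnel 0.96 [285. 308.] [ 372. -191.   75.]
side jar_a 0.75 [281. 194.] [492. 128. 111.]
side jar_a 0.7 [308. 187.] [571. 138. 105.]
side jar_a 0.7 [254. 245.] [384.  48.  43.]
side jar_a 0.63 [248. 197.] [404. 131. 127.]
side shelf 0.85 [330. 304.] [ 480. -188.   28.]
[205.62146408 563.68702597 231.33074952] [5.12000506e-06 1.74022486e-01 9.84741678e-01 3.42277560e-05] 0.8 [ 0.48767994 -0.40994918 -0.46639455]
```

View pics/top0.png

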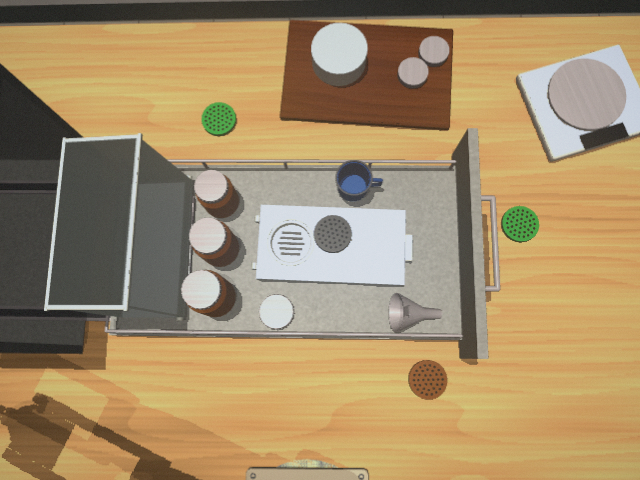

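```bash
python3 - <<'E'
import cv2
a=cv2.imread('pics/top0.png')[150:350,200:440];cv2.imwrite('pics/crop0.png',cv2.resize(a,None,fx=3,fy=3,interpolation=cv2.INTER_CUBIC)[:600,:720])
E
```

```text
(no output)
```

View pics/crop0.png

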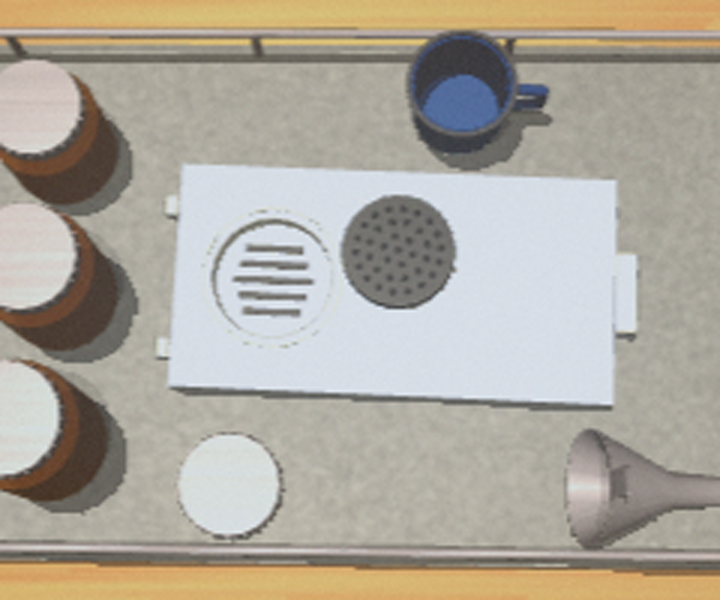

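View pics/side0.png

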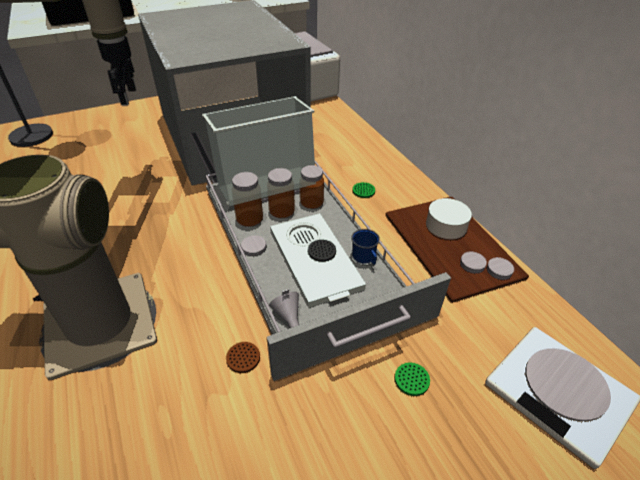

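The top image has four cartridge-like discs:
- Dark grey at (333,234), on the lid.
- Green at (219,117) and (519,222), on the table.
- Brown at (427,378), on the table.

The dark grey one fits the description, and the crop confirms it. The well is at about (291,242), with the jars at columns 195–235. Next I measure it precisely.

```bash
cat >> h.py <<'E'
def cart(f,z=60,near=None):
    im=f['image'].astype(int);u0,v0=near
    m=((im.max(2)<130)&(im.max(2)-im.min(2)<30)).astype(np.uint8)
    w=np.zeros_like(m);w[max(0,v0-28):v0+28,max(0,u0-28):u0+28]=1;m*=w
    m=cv2.morphologyEx(m,cv2.MORPH_CLOSE,np.ones((3,3),np.uint8))
    n,l,st,c=cv2.connectedComponentsWithStats(m)
    i=1+np.argmax(st[1:,4]);cs=cv2.findContours((l==i).astype(np.uint8),cv2.RETR_EXTERNAL,cv2.CHAIN_APPROX_NONE)[0]
    pts=max(cs,key=len)[:,0]
    W=np.array([px2w(f,*p,z)[:2] for p in pts],np.float32)
    c,r=cv2.minEnclosingCircle(W)
    e=cv2.fitEllipse(W)
    return c,r,e
E
python3 - <<'E'
from h import *
f=grab_frame('top')
print('cart top',cart(f,60,(333,234)))
im=f['image'].astype(int)
m=((im.min(2)>195)).astype(np.uint8);m[:, :250]=0;m[:,420:]=0;m[:195]=0;m[300:]=0
cv2.imwrite('pics/m.png',m*255)
m=cv2.morphologyEx(m,cv2.MORPH_OPEN,np.ones((9,9)))
cs=cv2.findContours(m,cv2.RETR_EXTERNAL,cv2.CHAIN_APPROX_NONE)[0];c=max(cs,key=cv2.contourArea)[:,0]
W=np.array([px2w(f,*p,50)[:2] for p in c],np.float32)
r=cv2.minAreaRect(W);print('lid',r)
B=cv2.boxPoints(r);print(B)
for p in B: print(w2px(f,[*p,50]))
for u,v in [(300,242),(275,225),(380,230),(380,270),(290,250),(318,234),(333,236)]: print((u,v),np.round(px2w(f,u,v),1))
g=grab_frame('side');print('cart side',cart(g,60,(321,250)))
E
```

```text
cart top ((522.966552734375, -47.178653717041016), 35.110252380371094, ((522.6678466796875, -46.082000732421875), (66.08737182617188, 68.5248794555664), 92.33749389648438))
lid ((506.51971435546875, -42.676177978515625), (268.8917236328125, 139.02281188964844), 87.38700103759766)
[[ 430.95123 -173.81326]
 [ 569.8295  -180.15125]
 [ 582.0882    88.46091]
 [ 443.2099    94.79889]]
[403.3022396  284.13913504]
[404.49898482 209.70698975]
[260.37484182 204.19681026]
[255.3637102  277.71050458]
(300, 242) [511.   14.   42.4]
(275, 225) [541.2  60.   53. ]
(380, 230) [ 531.6 -134.    49.5]
(380, 270) [ 456.7 -132.3   51.2]
(290, 250) [496.1  32.5  41.7]
(318, 234) [522.1 -19.8  60.7]
(333, 236) [518.1 -47.2  60.9]
cart side ((520.791015625, -53.05952835083008), 38.581748962402344, ((521.3326416015625, -54.09064483642578), (67.66947937011719, 74.43452453613281), 157.5277862548828))
```

```bash
cat >> h.py <<'E'
def cloud(f,step=2):
    H,Wd=f['range_z'].shape;us,vs=np.meshgrid(np.arange(0,Wd,step),np.arange(0,H,step))
    K=np.array([[f['fx'],0,f['cx']],[0,f['fy'],f['cy']],[0,0,1]])
    uv=np.stack([us.ravel(),vs.ravel()],1).astype(float)
    n=cv2.undistortPoints(uv[:,None],K,np.array(f['distortion'],float))[:,0]
    s=f['range_z'][vs.ravel(),us.ravel()];ok=s>0
    q=np.stack([n[:,0],-n[:,1],-np.ones(len(n))],1)*s[:,None]
    E=np.array(f['extrinsics']);return ((q-E[:3,3])@E[:3,:3])[ok]
def plan(p1,turn,z,n=None,step=35):
    # straight path from the current pose: rows in cm/deg
    s=status.sense();p0=np.array(s['ee_pos']);w,x,y,zz=s['ee_rot']
    from scipy.spatial.transform import Rotation as R
    R0=R.from_quat([x,y,zz,w])
    d=np.array([p1[0],p1[1],z],float)-p0
    n=n or int(max(np.ceil(np.linalg.norm(d)/step),np.ceil(abs(turn)/7)))
    for i in range(n):
        Ri=R0*R.from_euler('z',turn*i/n,degrees=True)
        v=Ri.inv().apply(d/n)/10
        print(np.round([*v,turn/n],2).tolist())
def yaw():
    from scipy.spatial.transform import Rotation as R
    w,x,y,zz=status.sense()['ee_rot'];M=R.from_quat([x,y,zz,w]).as_matrix()
    return np.degrees(np.arctan2(M[1,1],M[0,1])),np.round(M[:,2],3)
E
python3 - <<'E'
from h import *
P=np.vstack([cloud(grab_frame('side')),cloud(grab_frame('top'))])
for lo,hi in [(0,100),(100,200),(200,500)]:
  a=P[(P[:,1]>170)&(P[:,1]<700)&(P[:,2]>max(lo,5))&(P[:,2]<hi)&(P[:,0]>230)]
  for y in range(170,700,60):
    b=a[(a[:,1]>y)&(a[:,1]<y+60)]
    if len(b): print(lo,y,'xmin',np.percentile(b[:,0],1).round(),'zmax',b[:,2].max().round())
f=grab_frame('top');print(w2px(f,[509.9,32.2,50]))
plan((240,290),0,310)
print(yaw())
E
```

```text
0 170 xmin 339.0 zmax 100.0
0 230 xmin 339.0 zmax 100.0
0 290 xmin 342.0 zmax 100.0
0 350 xmin 320.0 zmax 100.0
0 410 xmin 306.0 zmax 100.0
0 470 xmin 307.0 zmax 100.0
0 530 xmin 307.0 zmax 100.0
0 590 xmin 308.0 zmax 100.0
0 650 xmin 309.0 zmax 99.0
100 170 xmin 378.0 zmax 199.0
100 230 xmin 372.0 zmax 200.0
100 290 xmin 372.0 zmax 200.0
100 350 xmin 373.0 zmax 200.0
100 410 xmin 306.0 zmax 199.0
100 470 xmin 307.0 zmax 200.0
100 530 xmin 307.0 zmax 199.0
100 590 xmin 308.0 zmax 200.0
100 650 xmin 308.0 zmax 199.0
200 170 xmin 1509.0 zmax 451.0
200 230 xmin 370.0 zmax 437.0
200 290 xmin 371.0 zmax 424.0
200 350 xmin 372.0 zmax 409.0
200 410 xmin 306.0 zmax 393.0
200 470 xmin 307.0 zmax 451.0
200 530 xmin 231.0 zmax 500.0
200 590 xmin 233.0 zmax 360.0
200 650 xmin 308.0 zmax 360.0
[289.94371974 241.79889685]
[-1.4, -2.73, -0.87, 0.0]
[-1.4, -2.73, -0.87, 0.0]
[-1.4, -2.73, -0.87, 0.0]
[-1.4, -2.73, -0.87, 0.0]
[-1.4, -2.73, -0.87, 0.0]
[-1.4, -2.73, -0.87, 0.0]
[-1.4, -2.73, -0.87, 0.0]
[-1.4, -2.73, -0.87, 0.0]
[-1.4, -2.73, -0.87, 0.0]
(np.float64(69.95956816209518), array([-0.,  0., -1.]))
```

>>> {"op": "arm_command", "data": {"targets": [[40, -1.0, -2.76, -0.9, 0], [40, -1.0, -2.76, -0.9, 0], [40, -1.0, -2.76, -0.9, 0], [40, -1.0, -2.76, -0.9, 0], [40, -1.0, -2.76, -0.9, 0], [40, -1.0, -2.76, -0.9, 0], [40, -1.0, -2.76, -0.9, 0], [40, -1.0, -2.76, -0.9, 0], [40, 0, 0, 0, 0]]}}

```text
t: 1.8
ee_pos: [203.5, 319.3, 302.2]
ee_rot: [-0.0, 0.172, 0.985, -0.004]
force: [0.4, -0.3, 0.5]
width: 0.4
```

```bash
python3 - <<'E'
from h import *
s=status.sense();print(s['ee_pos'],s['width'],yaw(),s['joint_pos'])
plan((480,-115),60,230)
E
```

```text
[203.5393716  319.25469576 302.1813442 ] 0.40010364259858683 (np.float64(70.14058522190943), array([-0.002, -0.007, -1.   ])) [ 0.870561   -0.50502219  1.91852328 -0.00310529  1.73452093 -0.35412174]
[-2.72, -2.09, 0.5, 4.0]
[-2.86, -1.9, 0.5, 4.0]
[-2.98, -1.69, 0.5, 4.0]
[-3.09, -1.48, 0.5, 4.0]
[-3.19, -1.26, 0.5, 4.0]
[-3.27, -1.04, 0.5, 4.0]
[-3.33, -0.81, 0.5, 4.0]
[-3.38, -0.57, 0.5, 4.0]
[-3.41, -0.34, 0.5, 4.0]
[-3.43, -0.1, 0.5, 4.0]
[-3.43, 0.14, 0.5, 4.0]
[-3.41, 0.38, 0.5, 4.0]
[-3.37, 0.62, 0.5, 4.0]
[-3.32, 0.85, 0.5, 4.0]
[-3.25, 1.08, 0.5, 4.0]
```

>>> {"op": "arm_command", "data": {"targets": [[40, -2.7, -2.1, 0.5, 4], [40, -2.9, -1.9, 0.5, 4], [40, -3.0, -1.7, 0.5, 4], [40, -3.1, -1.5, 0.5, 4], [40, -3.2, -1.3, 0.5, 4], [40, -3.3, -1.0, 0.5, 4], [40, -3.3, -0.8, 0.5, 4], [40, -3.4, -0.6, 0.5, 4], [40, -3.4, -0.3, 0.5, 4], [40, -3.4, -0.1, 0.5, 4], [40, -3.4, 0.1, 0.5, 4], [40, -3.4, 0.4, 0.5, 4], [40, -3.4, 0.6, 0.5, 4], [40, -3.3, 0.8, 0.5, 4], [40, -3.2, 1.1, 0.5, 4], [40, 0, 0, 0, 0]]}}

```text
t: 3.13
ee_pos: [485.3, -137.7, 227.4]
ee_rot: [0.004, 0.659, 0.752, 0.006]
force: [-0.6, -0.2, 0.9]
width: 0.402
```

```bash
python3 - <<'E'
from h import *
s=status.sense();print(s['ee_pos'],s['width'],yaw(),s['joint_pos'])
c=np.array([522.5,-46.5]);w=np.array([509.9,32.2]);d=(w-c)/np.linalg.norm(w-c)
t=c-d*62;print(t,np.degrees(np.arctan2(d[1],d[0]))-90)
plan(t,yaw()[0]-9,100)
E
```

```text
[ 485.27824552 -137.72286442  227.37850388] 0.40175319645853164 (np.float64(7.547080154196769), array([ 0.014,  0.003, -1.   ])) [-0.38410157 -0.14103501  1.76585495  0.00812815  1.50541383 -0.51631805]
[ 532.30147885 -107.72034803] 9.095955673914702
[0.58, 1.22, 3.2, -0.36]
[0.58, 1.22, 3.2, -0.36]
[0.57, 1.23, 3.2, -0.36]
[0.56, 1.23, 3.2, -0.36]
```

>>> {"op": "arm_command", "data": {"targets": [[40, 0.6, 1.2, 3.0, -0.4], [40, 0.6, 1.2, 3.0, -0.4], [40, 0.6, 1.2, 3.0, -0.4], [40, 0.6, 1.2, 3.0, -0.4], [40, 0, 0, 0, 0]]}}

```text
t: 3.55
ee_pos: [536.0, -109.9, 104.6]
ee_rot: [0.006, 0.651, 0.759, 0.006]
force: [-1.1, 1.3, -0.5]
width: 0.401
```

```bash
python3 - <<'E'
from h import *
s=status.sense();print(s['ee_pos'],s['width'],yaw(),s['force'])
f=grab_frame('side');save(f,'s1.png')
g=grab_frame('top');save(g,'t1.png')
a=cv2.imread('pics/s1.png')[180:330,220:420];cv2.imwrite('pics/s1c.png',cv2.resize(a,None,fx=4,fy=4,interpolation=cv2.INTER_CUBIC))
a=cv2.imread('pics/t1.png')[150:350,220:480];cv2.imwrite('pics/t1c.png',cv2.resize(a,None,fx=3,fy=3))
E
```

```text
[ 536.01625374 -109.90842351  104.6164257 ] 0.40082713904647466 (np.float64(8.78437126978566), array([ 0.018,  0.001, -1.   ])) [-1.08300259  1.25951136 -0.45472612]
```

View pics/s1c.png

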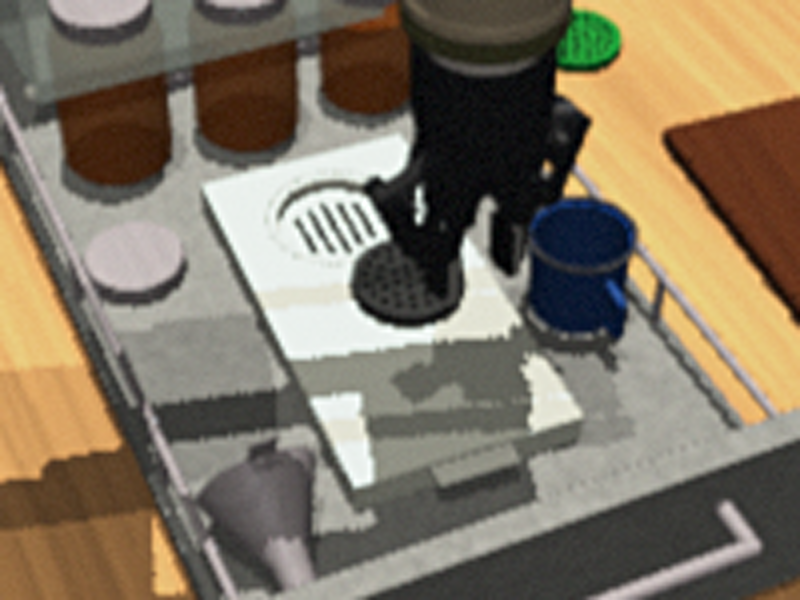

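View pics/t1c.png

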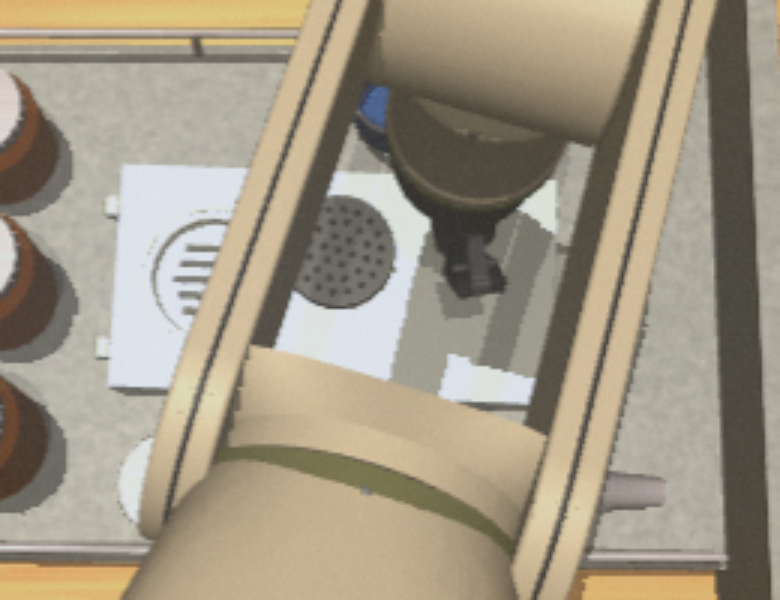

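The side view shows both fingers over the lid behind the disc. The top view shows the disc unmoved, with clear lid around the fingertips. Next I check the real fingertip height at this opening.

```bash
python3 - <<'E'
from h import *
s=status.sense();print(s['ee_pos'])
for n in('side','top'):
    f=grab_frame(n);P=cloud(f,1)
    a=P[(abs(P[:,0]-536)<50)&(abs(P[:,1]+110)<25)&(P[:,2]>65)&(P[:,2]<170)]
    print(n,len(a),np.percentile(a[:,2],[0,2,5,20]).round(1))
    b=a[a[:,2]<135];h,e=np.histogram(b[:,0],bins=np.arange(480,600,5));print(list(zip(e.astype(int),h)))
    h,e=np.histogram(b[:,1],bins=np.arange(-140,-80,4));print(list(zip(e.astype(int),h)))
c=np.array([522.5,-46.5]);w=np.array([509.9,32.2]);d=(w-c)/np.linalg.norm(w-c)
plan(c-d*62,0,57,n=3)
E
```

```text
[ 537.52344032 -111.61052388  110.23112655]
side 423 [ 89.5 113.4 116.5 128. ]
[(np.int64(480), np.int64(0)), (np.int64(485), np.int64(0)), (np.int64(490), np.int64(0)), (np.int64(495), np.int64(0)), (np.int64(500), np.int64(2)), (np.int64(505), np.int64(24)), (np.int64(510), np.int64(17)), (np.int64(515), np.int64(14)), (np.int64(520), np.int64(0)), (np.int64(525), np.int64(0)), (np.int64(530), np.int64(0)), (np.int64(535), np.int64(0)), (np.int64(540), np.int64(0)), (np.int64(545), np.int64(0)), (np.int64(550), np.int64(44)), (np.int64(555), np.int64(13)), (np.int64(560), np.int64(7)), (np.int64(565), np.int64(5)), (np.int64(570), np.int64(0)), (np.int64(575), np.int64(0)), (np.int64(580), np.int64(0)), (np.int64(585), np.int64(2)), (np.int64(590), np.int64(0))]
[(np.int64(-140), np.int64(0)), (np.int64(-136), np.int64(0)), (np.int64(-132), np.int64(2)), (np.int64(-128), np.int64(30)), (np.int64(-124), np.int64(27)), (np.int64(-120), np.int64(20)), (np.int64(-116), np.int64(20)), (np.int64(-112), np.int64(10)), (np.int64(-108), np.int64(7)), (np.int64(-104), np.int64(10)), (np.int6
[... 643 characters left out ...]
np.int64(0)), (np.int64(565), np.int64(0)), (np.int64(570), np.int64(0)), (np.int64(575), np.int64(0)), (np.int64(580), np.int64(0)), (np.int64(585), np.int64(0)), (np.int64(590), np.int64(0))]
[(np.int64(-140), np.int64(0)), (np.int64(-136), np.int64(0)), (np.int64(-132), np.int64(0)), (np.int64(-128), np.int64(0)), (np.int64(-124), np.int64(0)), (np.int64(-120), np.int64(0)), (np.int64(-116), np.int64(0)), (np.int64(-112), np.int64(1)), (np.int64(-108), np.int64(6)), (np.int64(-104), np.int64(3)), (np.int64(-100), np.int64(0)), (np.int64(-96), np.int64(0)), (np.int64(-92), np.int64(0)), (np.int64(-88), np.int64(0))]
[0.22, -0.26, 1.88, 0.0]
[0.22, -0.26, 1.88, 0.0]
[0.22, -0.26, 1.88, 0.0]
```

>>> {"op": "arm_command", "data": {"targets": [[40, 0.1, -0.2, 1.5, 0], [40, 0.1, -0.2, 1.5, 0], [40, 0.1, -0.1, 1.0, 0], [40, 0.1, -0.1, 0.6, 0], [40, 0, 0, 0.2, 0], [40, 0, 0, 0, 0], [40, 0, 0, 0, 0]]}}

```text
t: 4.33
ee_pos: [542.3, -114.6, 79.4]
ee_rot: [0.023, 0.652, 0.758, 0.013]
force: [-0.4, -0.2, -0.1]
width: 0.399
```

```bash
python3 - <<'E'
from h import *
f=grab_frame('side')
s=status.sense();print(s['ee_pos'],s['force'],yaw())
P=cloud(f,1)
x,y,_=s['ee_pos']
a=P[(abs(P[:,0]-x)<40)&(abs(P[:,1]-y)<22)&(P[:,2]>45)&(P[:,2]<170)]
print(np.histogram(a[:,2],bins=np.arange(45,90,3)))
E
```

```text
[ 542.55091695 -114.68377536   79.62222216] [0.77974093 0.24589531 1.03211435] (np.float64(8.617758707151452), array([ 0.052, -0.011, -0.999]))
(array([167, 206,  14,   0,   0,   0,   0,   0,   0,   0,   0,   2,   5,
        14]), array([45, 48, 51, 54, 57, 60, 63, 66, 69, 72, 75, 78, 81, 84, 87]))
```

>>> {"op": "arm_command", "data": {"targets": [[40, 0, 0, 0, 0], [40, 0, 0, 0, 0], [40, 0, 0, 0, 0]]}}

```text
t: 4.63
ee_pos: [543.6, -115.1, 81.3]
ee_rot: [0.024, 0.652, 0.758, 0.013]
force: [-0.3, -0.3, -0.5]
width: 0.398
```

>>> {"op": "arm_command", "data": {"targets": [[40, 0, -0.4, 2.0, 0]]}}

```text
t: 4.72
ee_pos: [544.5, -116.9, 65.6]
ee_rot: [0.028, 0.652, 0.758, 0.015]
force: [0.6, -0.3, 0.2]
width: 0.401
```

```bash
python3 - <<'E'
from h import *
for i in range(2):
    s=status.sense();print(s['ee_pos'],s['qd'].round(3) if hasattr(s['qd'],'round') else s['qd'],yaw())
    grab_frame('side')
E
```

```text
[ 544.52869176 -116.91437187   65.61700514] [-0.04   0.261  0.27   0.003 -0.527 -0.046] (np.float64(8.63650867663441), array([ 0.062, -0.014, -0.998]))
[ 540.06908224 -115.88898591   58.94090089] [ 0.     0.022  0.049 -0.001  0.082  0.004] (np.float64(8.624596523051546), array([ 0.054, -0.012, -0.998]))
```

>>> {"op": "arm_command", "data": {"targets": [[40, 0, 0, -1.0, 0], [40, 0, 0, -1.0, 0], [40, 0, 0, -1.0, 0], [40, 0, 0, -1.0, 0], [40, 0, 0, -1.0, 0], [40, 0, 0, -1.0, 0], [40, 0, 0, -1.0, 0], [40, 0, 0, -1.0, 0]]}}

```text
t: 5.48
ee_pos: [534.6, -114.2, 149.3]
ee_rot: [0.023, 0.652, 0.758, 0.013]
force: [0.8, 0.3, -0.0]
width: 0.401
```

```bash
cat > st.py <<'E'
from h import *
for i in range(2): f=grab_frame('side')
s=status.sense();print(s['t'],s['ee_pos'].round(1),np.round(s['force'],1),yaw())
E
python3 st.py
```

```text
5.5833 [ 536.  -114.7  150.8] [0.6 0.1 0.3] (np.float64(8.620909424835876), array([ 0.054, -0.012, -0.998]))
```

>>> {"op": "arm_command", "data": {"targets": [[40, 0, 0, -4.0, 0], [40, 0, 0, 0, 0], [40, 0, 0, -4.0, 0], [40, 0, 0, 0, 0]]}}

```text
t: 5.92
ee_pos: [529.5, -113.1, 222.9]
ee_rot: [0.022, 0.652, 0.758, 0.012]
force: [1.1, -0.9, 2.2]
width: 0.402
```

```bash
python3 st.py
```

```text
6.0167 [ 526.6 -112.2  216. ] [ 0.4  0.6 -1. ] (np.float64(8.59527383977829), array([ 0.04 , -0.007, -0.999]))
```

>>> {"op": "arm_command", "data": {"targets": [[40, 0, 0, 2.2, 0], [40, 0, 0, 2.2, 0], [40, 0, 0, 2.2, 0], [40, 0, 0, 2.2, 0], [40, 0, 0, 2.2, 0], [40, 0, 0, 2.2, 0]]}}

```text
t: 6.52
ee_pos: [535.0, -114.1, 81.8]
ee_rot: [0.022, 0.652, 0.758, 0.012]
force: [-0.0, -0.4, -0.2]
width: 0.402
```

```bash
python3 st.py
```

```text
6.6167 [ 531.5 -113.    78.1] [-1.5  0.5 -0.9] (np.float64(8.591432637206093), array([ 0.04 , -0.007, -0.999]))
```

>>> {"op": "arm_command", "data": {"targets": [[40, 0.1, 0.0, 2.4, 0]]}}

```text
t: 6.7
ee_pos: [535.8, -113.4, 58.5]
ee_rot: [0.021, 0.652, 0.758, 0.012]
force: [0.9, -1.7, 2.0]
width: 0.4
```

```bash
python3 st.py; python3 - <<'E'
from h import *
f=grab_frame('side');save(f,'s2.png')
a=cv2.imread('pics/s2.png')[200:320,250:410];cv2.imwrite('pics/s2c.png',cv2.resize(a,None,fx=5,fy=5,interpolation=cv2.INTER_CUBIC))
x,y,_=status.sense()['ee_pos'];P=cloud(f,1)
for lo,hi in((-45,0),(0,45)):
  a=P[(P[:,0]-x>lo)&(P[:,0]-x<hi)&(abs(P[:,1]-y)<14)&(P[:,2]>45)&(P[:,2]<90)]
  print(np.histogram(a[:,2],bins=np.arange(45,90,3))[0])
E
```

```text
6.8 [ 529.5 -111.3   51. ] [-2.   0.3 -1.1] (np.float64(8.588539473185985), array([ 0.034, -0.005, -0.999]))
[46 62  7  1  2  6  6  6  8  3  7  3  5  2]
[44 66  7  8  4  9  8  9  8  5  6 10  9  7]
```

View pics/s2c.png

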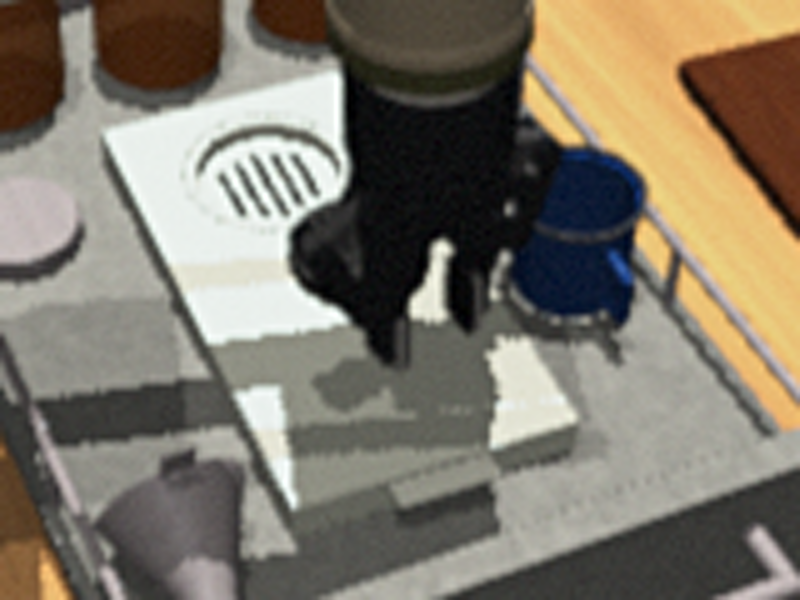

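```bash
python3 - <<'E'
from h import *
f=grab_frame('top');print('cup',px2w(f,354,179.3,92),px2w(f,337,179,92))
save(f,'t2.png')
s=status.sense();p=s['ee_pos'];print(p,yaw(),s['force'])
a=cv2.imread('pics/t2.png')[150:350,220:460];cv2.imwrite('pics/t2c.png',cv2.resize(a,None,fx=3,fy=3,interpolation=cv2.INTER_CUBIC))
E
```

```text
cup [615.85500827 -85.36473654  92.        ] [616.65492575 -54.74312628  92.        ]
[ 532.04020708 -112.13432389   54.5912521 ] (np.float64(8.596926224767383), array([ 0.039, -0.007, -0.999])) [ 0.2288258  -0.37647261  1.31038859]
```

View pics/t2c.png

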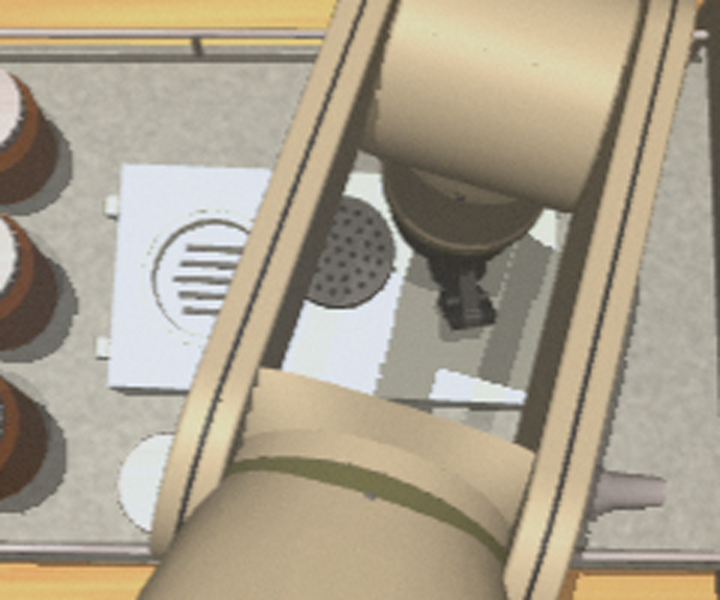

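```bash
python3 - <<'E'
from h import *
f=grab_frame('side');P=cloud(f,1);s=status.sense();x,y,z=s['ee_pos'];print(x,y,z)
im=f['image'].reshape(-1,3)[f['range_z'].ravel()>0].astype(int)
a=P[(abs(P[:,0]-x)<90)&(abs(P[:,1]-y)<45)&(P[:,2]>56)&(im.max(1)<45)]
for zz in range(56,170,8):
    b=a[(a[:,2]>=zz)&(a[:,2]<zz+8)]
    if len(b): print(zz,len(b),np.percentile(b[:,0],[1,99]).round()-round(x),np.percentile(b[:,1],[1,99]).round()-round(y))
E
```

```text
533.0462487518579 -112.44562989553206 55.66779844992455
56 22 [-38.  88.] [-30.  43.]
64 35 [-33.  86.] [-28.  24.]
72 34 [-34.  84.] [-20.  14.]
80 34 [-33.  89.] [-13.  11.]
88 27 [-34.  78.] [-15.  23.]
96 55 [-52.  41.] [-20.   7.]
104 97 [-54.  46.] [-21.   9.]
112 81 [-55.  49.] [-22.  14.]
120 89 [-62.  52.] [-22.  12.]
128 90 [-65.  54.] [-22.  13.]
136 89 [-67.  56.] [-22.   2.]
144 138 [-72.  56.] [-24.   3.]
152 139 [-67.  57.] [-24.  17.]
160 53 [-46.  36.] [-23.   0.]
168 27 [-46. -29.] [-18.  -3.]
```

>>> {"op": "arm_command", "data": {"targets": [[40, 0.0, 0.0, 0.5, 0]]}}

```text
t: 7.03
ee_pos: [535.1, -113.1, 53.4]
ee_rot: [0.02, 0.652, 0.758, 0.011]
force: [0.1, -0.1, 0.9]
width: 0.399
```

```bash
python3 st.py
```

```text
7.1333 [ 534.2 -112.8   51.9] [-0.4  0.1  0.5] (np.float64(8.599661182172603), array([ 0.043, -0.008, -0.999]))
```

>>> {"op": "arm_command", "data": {"targets": [[40, 1.0, 0.0, 0.0, 0], [40, 1.0, 0.0, 0.0, 0]]}}

```text
t: 7.3
ee_pos: [532.3, -93.8, 53.3]
ee_rot: [0.021, 0.653, 0.757, 0.011]
force: [0.2, 0.6, -0.6]
width: 0.399
```

```bash
python3 st.py;python3 st.py
```

```text
7.4 [532.  -92.5  53. ] [ 0.3 -0.1 -0.2] (np.float64(8.597934033370665), array([ 0.045, -0.009, -0.999]))
7.5 [532.  -93.5  52.8] [-0.   0.3  0.1] (np.float64(8.60387744966813), array([ 0.045, -0.009, -0.999]))
```

>>> {"op": "arm_command", "data": {"targets": [[40, 1.0, -0.1, 0.1, 0], [40, 1.0, -0.1, 0.1, 0], [40, 1.0, 0.0, 0.0, 0], [40, 1.0, 0.0, 0.0, 0]]}}

```text
t: 7.83
ee_pos: [524.0, -52.9, 50.3]
ee_rot: [0.021, 0.653, 0.757, 0.011]
force: [0.5, -1.1, 1.3]
width: 0.401
```

```bash
python3 st.py; python3 - <<'E'
from h import *
f=grab_frame('side');save(f,'s3.png')
g=grab_frame('top');save(g,'t3.png')
a=cv2.imread('pics/s3.png')[200:320,250:410];a=cv2.resize(a,None,fx=4,fy=4,interpolation=cv2.INTER_CUBIC)[:,:]
b=cv2.resize(cv2.imread('pics/t3.png')[190:310,250:370],None,fx=4,fy=4,interpolation=cv2.INTER_CUBIC)
cv2.imwrite('pics/s3c.png',cv2.resize(np.hstack([a,b]),None,fx=.7,fy=.7))
E
```

```text
7.9333 [524.  -52.1  50.3] [0.  0.3 0.5] (np.float64(8.58669139377166), array([ 0.046, -0.01 , -0.999]))
```

View pics/s3c.png

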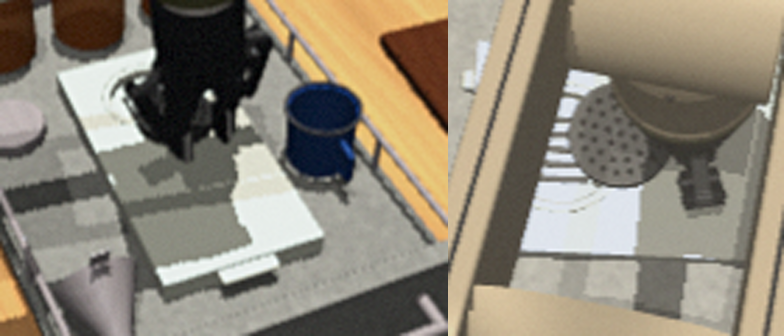

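```bash
cat >> h.py <<'E'
def fitdisc(img,f,guess,z=60,Rr=35):
    # circle of known radius fitted to dark/bright edge by scanning rays from guess, robust
    from scipy.optimize import least_squares
    g=img.astype(float).max(2);pts=[]
    for a in np.radians(np.arange(0,360,4)):
        prof=[];rs=np.arange(27,43,.5)
        for r in rs:
            u,v=w2px(f,[guess[0]+r*np.cos(a),guess[1]+r*np.sin(a),z]);prof.append(cv2.getRectSubPix(g.astype(np.float32),(1,1),(float(u),float(v)))[0,0])
        d=np.array(prof)[4:]-np.array(prof)[:-4];i=d.argmax()
        if d[i]>60: pts.append([guess[0]+rs[i+2]*np.cos(a),guess[1]+rs[i+2]*np.sin(a)])
    pts=np.array(pts)
    r=least_squares(lambda c:np.hypot(*(pts-c).T)-Rr,guess,loss='soft_l1')
    return r.x,len(pts),np.median(abs(r.fun))
E
python3 - <<'E'
from h import *
g=grab_frame('top');print(px2w(g,312,238,60))
print(fitdisc(g['image'],g,np.array(px2w(g,312,238,60)[:2])))
t=cv2.imread('pics/top0.png');print(fitdisc(t,g,np.array([522.5,-46.5])))
s=status.sense();print(s['ee_pos'])
E
```

```text
[514.77386593  -8.83531205  60.        ]
(array([515.08465742,  -7.4284963 ]), 36, np.float64(0.3837841917654501))
(array([523.00446919, -45.96255203]), 83, np.float64(0.28272254270806485))
[524.2926881  -53.70316198  50.35969025]
```

>>> {"op": "arm_command", "data": {"targets": [[40, 0.8, 0.0, 0.0, 0], [40, 0.8, 0.0, 0.0, 0], [40, 0.8, 0.0, 0.0, 0], [40, 0.6, 0.0, 0.0, 0]]}}

```text
t: 8.42
ee_pos: [520.4, -24.1, 50.3]
ee_rot: [0.022, 0.654, 0.756, 0.011]
force: [0.2, -0.4, 1.7]
width: 0.399
```

```bash
python3 st.py; python3 - <<'E'
from h import *
f=grab_frame('side');save(f,'s4.png')
g=grab_frame('top');save(g,'t4.png')
s=status.sense();p=s['ee_pos'];print(p)
try: print(fitdisc(g['image'],g,np.array([510.5,20])))
except Exception as e: print(e)
a=cv2.imread('pics/s4.png')[200:320,250:410];a=cv2.resize(a,None,fx=4,fy=4,interpolation=cv2.INTER_CUBIC)[:,:]
b=cv2.resize(cv2.imread('pics/t4.png')[190:310,250:370],None,fx=4,fy=4,interpolation=cv2.INTER_CUBIC)
cv2.imwrite('pics/s4c.png',cv2.resize(np.hstack([a,b]),None,fx=.7,fy=.7))
E
```

```text
8.5167 [520.3 -23.5  50.3] [0.2 0.8 2. ] (np.float64(8.421995635074548), array([ 0.047, -0.011, -0.999]))
[520.35781225 -24.17823118  50.24906469]
(array([510.77700967,  20.1445528 ]), 44, np.float64(0.662392810171962))
```

View pics/s4c.png

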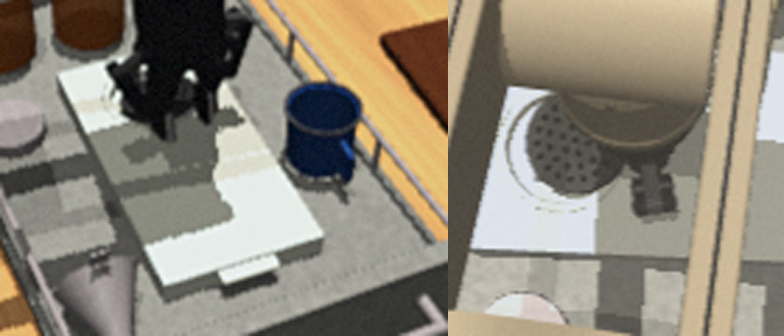

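>>> {"op": "arm_command", "data": {"targets": [[40, 0.5, 0.0, -0.1, 0], [40, 0.5, 0.0, 0.0, 0]]}}

```text
t: 8.78
ee_pos: [518.6, -14.5, 50.9]
ee_rot: [0.022, 0.654, 0.756, 0.011]
force: [0.3, 0.5, 0.2]
width: 0.398
```

```bash
cat > look.py <<'E'
from h import *
import sys
n=sys.argv[1]
f=grab_frame('side');save(f,'s%s.png'%n)
g=grab_frame('top');save(g,'t%s.png'%n)
s=status.sense();p=s['ee_pos'];print(s['t'],p,np.round(s['force'],1),yaw())
for z in(60,50):
  try: print(z,fitdisc(g['image'],g,np.array([510,29]),z))
  except Exception as e: print(e)
P=cloud(g,1);a=P[(np.hypot(P[:,0]-510,P[:,1]-32)<30)]
for y in range(2,64,8):
  b=a[(a[:,1]>=y)&(a[:,1]<y+8)&(a[:,2]<75)]
  if len(b): print(y,len(b),np.median(b[:,2]).round(1))
a=cv2.imread('pics/s%s.png'%n)[200:320,250:410];a=cv2.resize(a,None,fx=4,fy=4,interpolation=cv2.INTER_CUBIC)[:,:]
b=cv2.resize(cv2.imread('pics/t%s.png'%n)[190:310,250:370],None,fx=4,fy=4,interpolation=cv2.INTER_CUBIC)
cv2.imwrite('pics/s%sc.png'%n,cv2.resize(np.hstack([a,b]),None,fx=.7,fy=.7))
E
python3 st.py; python3 look.py 5
```

```text
8.8833 [518.3 -14.1  50.6] [ 0.5 -0.7  0.8] (np.float64(8.411346600965983), array([ 0.046, -0.012, -0.999]))
8.9833 [518.53204194 -14.52513574  50.68363989] [ 0.4 -0.3 -1.1] (np.float64(8.412374337968645), array([ 0.047, -0.012, -0.999]))
60 (array([509.19362709,  29.3403507 ]), 41, np.float64(1.6544281598023645))
50 (array([511.23604144,  31.01928243]), 41, np.float64(1.779583019949726))
2 13 57.7
10 40 56.8
18 61 55.8
26 92 54.6
34 94 54.2
42 110 53.3
50 105 52.5
58 20 50.9
```

View pics/s5c.png

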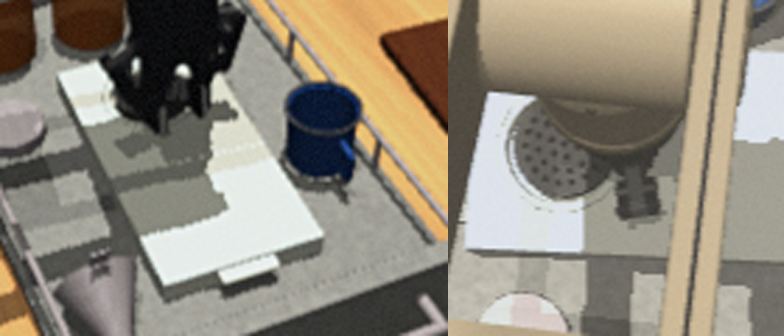

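The disc is tipped, front edge in the well and rear still up: z falls from 58 to 51 along y. I nudge it further.

>>> {"op": "arm_command", "data": {"targets": [[40, 0.25, 0.0, 0.0, 0]]}}

```text
t: 9.07
ee_pos: [518.2, -12.4, 50.6]
ee_rot: [0.022, 0.653, 0.757, 0.011]
force: [-0.4, -0.9, -0.4]
width: 0.398
```

```bash
python3 st.py; python3 look.py 6
```

```text
9.1667 [518.  -11.9  50.5] [ 0.3 -0.   0.7] (np.float64(8.410720340933239), array([ 0.046, -0.012, -0.999]))
9.2667 [518.1480651  -12.08838748  50.58238664] [ 0.2  0.7 -0.3] (np.float64(8.41452485282563), array([ 0.047, -0.012, -0.999]))
60 (array([508.20146438,  32.17970419]), 34, np.float64(0.5528129533535022))
50 (array([509.93745564,  33.52816292]), 34, np.float64(0.7969068154721874))
2 14 50.3
10 39 50.4
18 56 50.1
26 81 49.8
34 89 50.2
42 101 50.1
50 95 50.4
58 23 49.7
```

It has dropped: the top is flat at z≈50 all over. I back off, rise and shut the fingers.

>>> {"op": "arm_command", "data": {"targets": [[40, -0.8, 0, 0, 0], [40, 0, 0, -2.0, 0], [0, 0, 0, -2.0, 0], [0, 1.5, 0, 0, 0], [0, 1.5, 0, 0, 0], [0, 1.5, 0, 0, 0]]}}

```text
t: 9.77
ee_pos: [511.4, 20.2, 91.6]
ee_rot: [0.022, 0.655, 0.755, 0.01]
force: [0.5, 0.3, -0.4]
width: 0.001
```

```bash
python3 st.py; python3 st.py; python3 - <<'E'
from h import *
s=status.sense();print(s['width']);plan((510,32.2),0,60,n=1)
E
```

```text
9.8667 [510.7  21.6  91. ] [ 0.5 -0.5 -0.1] (np.float64(8.31850320667313), array([ 0.045, -0.013, -0.999]))
9.9667 [510.7  20.4  90.6] [-0.1  0.3  0.5] (np.float64(8.304081108820023), array([ 0.044, -0.013, -0.999]))
-0.0004957962873450599
[1.24, -0.02, 3.04, 0.0]
```

>>> {"op": "arm_command", "data": {"targets": [[0, 1.2, 0, 2.8, 0]]}}

```text
t: 10.05
ee_pos: [515.2, 29.8, 67.8]
ee_rot: [0.026, 0.654, 0.756, 0.012]
force: [1.9, -0.5, 1.1]
width: -0.004
```

```bash
python3 st.py; python3 st.py
```

```text
10.15 [507.5  31.8  58.9] [-0.9 -1.1 -0.9] (np.float64(8.298520548127316), array([ 0.039, -0.013, -0.999]))
10.25 [509.3  31.1  61.7] [ 0.4 -0.3  0.8] (np.float64(8.305954702940861), array([ 0.042, -0.014, -0.999]))
```

Now down onto the middle, in small steps.

>>> {"op": "arm_command", "data": {"targets": [[0, 0.1, 0, 0.9, 0]]}}

```text
t: 10.33
ee_pos: [511.6, 31.2, 55.0]
ee_rot: [0.022, 0.654, 0.756, 0.01]
force: [1.1, 0.9, 0.7]
width: -0.003
```

```bash
python3 st.py; python3 st.py
```

```text
10.4333 [509.2  31.5  52.1] [-0.6 -0.4  0.3] (np.float64(8.281222721690867), array([ 0.041, -0.014, -0.999]))
10.5333 [509.6  31.7  52.8] [ 0.4 -1.  -0.4] (np.float64(8.288291331889186), array([ 0.042, -0.014, -0.999]))
```

>>> {"op": "arm_command", "data": {"targets": [[0, 0, 0, 0.3, 0]]}}

```text
t: 10.62
ee_pos: [510.5, 31.4, 50.8]
ee_rot: [0.021, 0.654, 0.756, 0.009]
force: [-0.2, -0.1, 1.2]
width: -0.0
```

```bash
python3 st.py; python3 st.py
```

```text
10.7167 [510.5  31.4  50.4] [ 0.4 -1.2  1. ] (np.float64(8.28035059360297), array([ 0.043, -0.014, -0.999]))
10.8167 [510.2  31.5  50.3] [0.6 0.2 1.9] (np.float64(8.285296426429815), array([ 0.043, -0.014, -0.999]))
```

Contact is starting. I press further.

>>> {"op": "arm_command", "data": {"targets": [[0, 0, 0, 0.3, 0]]}}

```text
t: 10.9
ee_pos: [510.7, 31.5, 49.8]
ee_rot: [0.021, 0.654, 0.756, 0.009]
force: [-28.2, 0.1, 57.1]
width: 0.004
```

```bash
python3 st.py; python3 st.py
```

```text
11.0 [510.7  31.5  50. ] [-14.2  -0.9  28.8] (np.float64(8.302384265047738), array([ 0.043, -0.014, -0.999]))
11.1 [510.7  31.5  50. ] [-14.3   0.2  28.3] (np.float64(8.30209013093872), array([ 0.043, -0.014, -0.999]))
```

```bash
python3 st.py; python3 st.py
```

```text
11.2 [510.8  31.5  50. ] [-14.8   0.3  28.2] (np.float64(8.303523198973336), array([ 0.043, -0.014, -0.999]))
11.3 [510.7  31.5  50. ] [-15.2  -0.5  27.6] (np.float64(8.307490380598102), array([ 0.043, -0.014, -0.999]))
```

>>> {"op": "arm_command", "data": {"targets": [[0, 0, 0, -1.0, 0], [0, 0, 0, -3.0, 0], [0, 0, 0, -3.0, 0], [0, 0, 0, -3.0, 0], [0, -3.0, 0, -3.0, 0], [0, -3.0, 0, -2.0, 0], [0, -3.0, 0, 0, 0], [0, -3.0, 0, 0, 0], [0, -3.0, 0, 0, 0], [0, -3.0, 0, 0, 0]]}}

```text
t: 12.13
ee_pos: [528.7, -144.3, 211.7]
ee_rot: [0.02, 0.65, 0.76, 0.008]
force: [0.4, 0.1, -0.5]
width: 0.002
```

```bash
python3 st.py; python3 look.py 7;python3 - <<'E'
from h import *
g=grab_frame('top')
for n in ('cap','cup','funnel','jar_a'):
  for r in recognise(g,n)[:3]: print(n,r['conf'],r['location'])
E
```

```text
12.2333 [ 528.8 -146.9  211.4] [-0.3  0.3 -1. ] (np.float64(8.750925643501946), array([ 0.041, -0.016, -0.999]))
12.3333 [ 528.25353218 -143.42764148  210.72427506] [-0.8  0.2 -0.7] (np.float64(8.84885534683713), array([ 0.04 , -0.013, -0.999]))
60 (array([509.1100187 ,  31.05375507]), 60, np.float64(0.8106025092673335))
50 (array([511.30415327,  32.0502272 ]), 62, np.float64(0.9841107261707407))
2 68 50.0
10 104 50.3
18 121 50.1
26 148 50.4
34 136 50.4
42 112 50.3
50 96 50.4
58 24 49.8
cap 0.6 [270.7, 310.5]
cap 0.53 [119.4, 228.4]
cup 0.79 [366.8, 181.2]
cup 0.29 [206.1, 295.3]
funnel 0.94 [405.5, 300.5]
jar_a 0.87 [214.1, 191.4]
jar_a 0.73 [212.9, 238.2]
jar_a 0.62 [207.1, 291.7]
```

View pics/s7c.png

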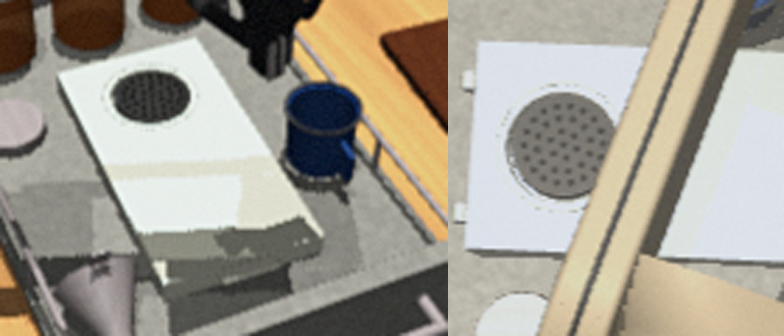

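View pics/t7.png

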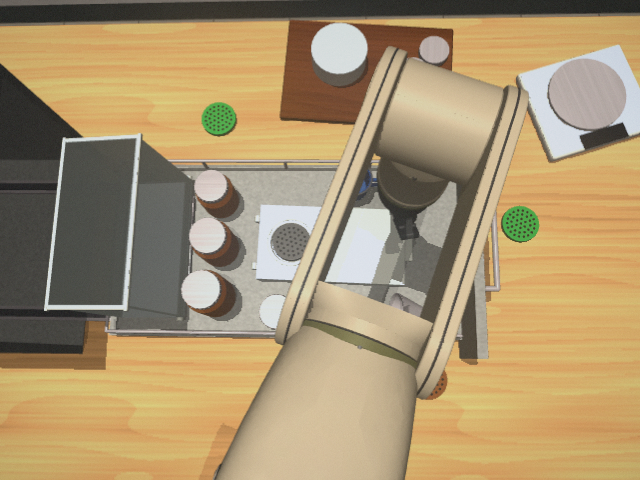

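The cartridge is flat and flush in the well (side crop ~(150,97), top image (291,242)). The jars, cap and cup are where they were, and the hand is 160 mm above the lid. I hand in.

```bash
python3 st.py; python3 -c "
from rig import arm
print(arm.finish_job())"
```

```text
12.6833 [ 528.6 -142.   211.1] [-0.1  0.1 -0.4] (np.float64(9.032642661344632), array([ 0.041, -0.014, -0.999]))
the job is handed in; nothing more can be done
None
```

The cartridge is home in the well, and I handed the job in at about 12.7 s of the 42 s allowed; no verdict is reported.

**What I did:** I pushed the dark grey cartridge along the lid with two part-open fingertips until it tipped over the rim and dropped in. Then I shut the fingers and pressed on its middle, about 1 mm from the well's axis. The wrist sensor read about 28 N steady for 0.4 s, after a brief 57 N peak at first contact.

**Last checks:**
- **Seating:** the cartridge's top lies at z ≈ 50 mm across its whole width, so it is flat and flush with the lid. Its centre is within about 1.5 mm of the well centre I computed.
- **Bystanders:** the jars, cap and cup appear where they were at the start. The funnel and cup were partly hidden by the arm in the last top view; the visible parts look unmoved, and the hand never came near the funnel.
- **Hand:** it is about 160 mm above the lid with no contact force.

**What disagreed:**
- **Tool tilt:** the tool picked up a tilt of about 0.04 rad during the early moves. It did not affect the push, but the press also showed about 15 N of sideways force.
- **Side camera:** its disc position differed from the top camera's by several millimetres, because the disc's side face is visible there. I used the top camera.

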